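# Pop the stuck salt cup out of its block on the drying peg

## Task

The steel salt cup is stuck in its dark wooden block after washing-up. Set the block over the short drying peg in the white drip tray so that the peg enters the hole in the block's underside and pushes the cup up: feel for the hole and press gently, never hard, until the block is right down on the peg's foot. Leave the block there, lift the cup out and stand it upright on the tray floor beside the block to dry, without knocking over anything on the worktop.

Things in the scene. Friction and masses are not known exactly. Their poses are not given: they have to be found in the camera images.
- salt_block: Dark wooden block, 60 x 60 mm, 48 mm tall, about 0.14 kg, loose, gripped by two opposite sides. Origin at the centre of its underside, z up, x and y square to its sides. A round recess in its top, 44 mm wide and 26 mm deep, holds the cup; a rubber ring round the lowest 10 mm of the recess grips it.
- access_hole (a point): Centre of the mouth of the round access hole in the middle of the block's flat underside: 15 mm wide, straight up through 22 mm of wood into the recess, under the middle of the cup. Axes as the block's. The cup takes a push of roughly 5 to 12 N from below until it has risen about 10 mm; then it is free. It can tilt and jam if the peg is not near the middle of the hole.
- salt_cup: Shallow round steel cup, 42 mm outside, 22 mm tall, 11 mm deep inside, 0.07 kg; origin at the centre of its underside, z up. At the start it is stuck in the recess, its underside 22 mm above the block's underside and its rim 4 mm below the block's top, so it cannot be gripped from outside until it is pushed up.
- drip_tray: White plastic drip tray, fixed, 180 mm (x) by 360 mm (y), rim 14 mm high; origin at the centre of its underside, z up. Its floor (low ribs, and a flat land round the peg) is 7 mm above that. An upturned glass, 80 mm wide, 91 mm tall, is fixed at x = +30, y = +125 mm; the floor between the glass and the peg is empty. The drying peg stands near the -y end.
- peg_land (a point): Centre of a grey circle, 80 mm across, moulded on the tray floor at x = 0, y = -95 mm of the tray; axes as the tray's. The drying peg was stuck down by hand inside the circle, off its centre: the peg's axis stands 7 to 11 mm from this point, in any direction. It stays where it is when touched.
- peg_top (a point): Point straight above peg_land at the height of the peg's tip, 47 mm above the tray floor (the tip itself is 7 to 11 mm aside of it, as said there). The peg is a plain upright steel rod 11 mm thick with a round tip on a black rubber foot, 54 mm wide and 8 mm thick, that gives by 1 mm for each 4 N of load.
- peg_foot_top (a point): Height of the top of the peg's rubber foot, straight above peg_land and 8 mm above the tray floor. With the block right down its underside is at this height; the cup's underside is then 39 mm above the block's underside and its rim stands 13 mm above the block's top. The block should not be pressed on the peg with more than about 20 N.
- tray_middle (a point): Point on the tray floor at the tray's centre, 7 mm above its underside, axes as the tray's: empty floor on which the cup can stand.
- mug: Pale mug, 101 mm tall, standing loose behind the work; origin at the centre of its underside.
- pepper_mill: Pepper mill, 51 mm wide, 124 mm tall, standing loose behind the block; origin at the centre of its underside.
- timer: White kitchen timer, 68 mm wide, 58 mm tall, standing loose at the left; origin at the centre of its underside.
There are look-alikes about, which are no part of the job. Leave any blue or yellow look-alike of the salt_block alone. What is meant by the salt_cup is not orange, and is the smaller of those in its own colour.

How it is judged:
On the way, in this order (a step that is already met when the one before it is completed fails the run):
1. with the block right down over the peg, the cup has been pushed up out of it from below, untouched by the fingers (z of salt_cup in the frame of salt_block above 0.034 m and z of salt_block in the frame of peg_land below 0.0105 m and horizontal distance between salt_block and peg_land below 0.02 m and angle between salt_block's own z axis and vertical below 0.1 rad and contact force between the fingers and salt_cup below 0.2 N), for 0.2 s.
2. the cup is lifted clear of the block while the block stays on the peg (z of salt_cup in the frame of salt_block above 0.055 m and z of salt_block in the frame of peg_land below 0.02 m), for 0.1 s.
At the end, for the whole second after the job is handed in: The block stands on the peg's foot (its underside within about 3 mm of the foot's top, within 20 mm of peg_land sideways, tilted less than 0.1 rad), and the cup stands upright (within 0.1 rad) and at rest on the tray floor (underside within 4 mm of the floor's height, inside the rim) (z of salt_block in the frame of peg_land below 0.0115 m and horizontal distance between salt_block and peg_land below 0.02 m and angle between each of salt_block, salt_cup's own z axis and vertical below 0.1 rad and z of salt_cup in the frame of tray_middle between -0.004 and 0.004 m and x of salt_cup in the frame of tray_middle between -0.085 and 0.085 m and y of salt_cup in the frame of tray_middle between -0.175 and 0.175 m and linear speed of each of salt_cup, salt_block below 0.02 m/s); the robot touches nothing.
It fails at once if the block is pressed on the peg, the tray or the glass in it with more than 25 N (contact force between salt_block and drip_tray above 25 N).
It fails at once if the cup is tipped over (angle between salt_cup's own z axis and vertical above 0.9 rad).
It fails at once if the mug, the pepper mill or the timer is shoved or knocked over (moved by more than 30 mm) (distance of any of mug, pepper_mill, timer from where it was at the start of the episode above 0.03 m).
It also fails if it takes over 72 s, if anything falls off the work surface, if the arm or the gripper's body presses on something with over 40 N, if the wrist force passes 120 N, or if a joint passes its speed limit or range.

## Robot

A 6-joint arm with a two-finger parallel gripper is mounted at the origin on a cart in front of the work surface, level with it; the furniture and walls round the work are solid. World frame = base frame: x ahead of the robot, y to its left, z up, the work surface at z = 0. Lengths are in m, angles in rad, forces in N, time in s.
With the tool pointing down it reaches from about 0.325 to 0.85 m from the base axis. Payload 4.4 kg.
Tool frame: the origin (TCP) lies on the mounting face of the last link; the fingertips stand 199 mm ahead of it and the grasp point (between the pads) lies 180 mm ahead of it; z points along the fingers, y is the direction in which the jaws open and shut (so a half turn about z gives the same grasp; the last joint's range is limited). The gripper opens to 94 mm and grips with 3 to 60 N. Pads are 16 mm wide; open, the fingers measure 119 mm over their backs; the gripper's body (75 mm by 177 mm) begins 78 mm behind the grasp point.
Start: joints at [1.198, 0.207, 1.542, -0, 1.393, -0.15], TCP at [0.127, 0.561, 0.405] pointing down, gripper open.
Joint ranges: [-2.73, 2.73], [-0.86, 2.22], [0.23, 2.46], [-1.11, 4.25], [0.08, 2.63], [-2.82, 2.82]. Speed limits (rad/s): [2.79, 2.79, 3.14, 3.14, 3.14, 3.14].

## Interface

Orientations are given as a rotation vector (axis times angle).
In Python, from cell import bot gives the robot as it stands. The module is installed in compiled form; this text tells all that it offers.
- The arm moves only by the shell command python3 -m inch 'ROWS' [OPENING] [FORCE]. ROWS is text: rows parted by semicolons, each of 6 numbers parted by spaces: the shift along the tool's x, y, z in mm, then the turn, a rotation vector about the tool's x, y, z in rad. In form: x y z wx wy wz; .... A call has 1 to 12 rows; each row shifts and turns the commanded pose from where the row before left it, along the tool's axes as they then stand; what a row does not reach is not made up. A row lasts 1/8 s, in which the tool goes at most 62.5 mm and 10.7 degrees, less where a joint would pass 70% of its speed; a pose out of reach is approached as far as the arm can. A call is refused whole if a number of a shift passes 62.5 or a number of a turn 0.188, either way. A call with a gripper value outside its range is refused whole. OPENING is the gripper's target within -1 to 1 (shut at 1, half-way at 0, fully open at -1), set as the call begins (- or left out, the last holds). The fingers move at their own pace and stop on an object; FORCE is the grip in N (left out, the last holds). Time passes only in rows, so rows that do not move let the fingers close. It gives the time, the measured TCP pose, the force and the opening at its end, in the units of the state.
- bot.get_state(): the state, without advancing time (a new reading comes with each control period).
- bot.snapshot(name): name is "scene" or "side" or "wrist"; returns (picture, depth): 420x560x3 uint8, red, green, blue; 420x560 float32, m along the optical axis (not along the pixel's ray), 0 where there is no reading.
- bot.get_calibration(name): a dict with "K" (3x3 intrinsics, pixels), "R" (3x3) and "t" (3): a world point X has camera coordinates R X + t. Camera axes: x right, y down, z forward; pixel columns grow to the right and rows downward; lengths in m; the calibration is good to about 2 mm. A picture is of the moment at which its call begins: read the wrist's pose just before it. get_calibration takes no time and is no camera call; for the wrist camera it gives the pose at the moment of the call.
- bot.sign_off(): hands the job in, once; it reports no verdict.
The state is a dict: "clock": time; "joint_pos": joint angles; "qd": joint speeds; "tau": joint torques, N m; "tool_pos": TCP position; "ee_rot": TCP orientation; "contact_force": force on the tool from outside, world axes, zero at the start; "moment": the same for the moment, N m; "width": finger opening in m.
Only numpy, scipy, OpenCV 4.12 (cv2) and the standard library are available. Lean on these libraries where they do the work, as an engineer would, in place of code of your own. Each camera call takes 0.05 s, during which the arm holds its last target.

## Working session

There is one attempt and no reset: what is moved stays moved. The work goes in short steps, Python scripts to look and compute and a shell command to move; the robot and the scene stay as the last step left them, time stands still between calls to the robot, and variables do not carry over. Pictures are saved under pics/ and viewed, and the job is handed in when it is done.

```bash
mkdir -p pics; ls
python3 - <<'E'
from cell import bot
import cv2,numpy as np
s=bot.get_state(); print({k:np.round(v,3) for k,v in s.items()})
for n in ["scene","side","wrist"]:
    c=bot.get_calibration(n); 
    p,d=bot.snapshot(n)
    np.savez(f"pics/{n}0.npz",p=p,d=d,**c)
    cv2.imwrite(f"pics/{n}0.png",p[:,:,::-1])
    print(n,np.round(c["K"],1).tolist(),np.round(-c["R"].T@c["t"],3), np.round(c["R"],3).tolist())
E
```

```text
pics
{'clock': np.float64(0.0), 'joint_pos': array([ 1.198,  0.207,  1.543, -0.   ,  1.393, -0.151]), 'qd': array([-0.001, -0.001, -0.001,  0.002, -0.001,  0.001]), 'tau': array([-0.0000e+00, -3.7086e+01, -2.8143e+01,  7.0000e-02,  3.6000e-02,
       -0.0000e+00]), 'tool_pos': array([0.127, 0.56 , 0.404]), 'ee_rot': array([-3.490e-01, -3.122e+00,  3.000e-03]), 'contact_force': array([-0.195, -0.683,  0.38 ]), 'moment': array([-0.012, -0.01 ,  0.011]), 'width': np.float64(0.094)}
scene [[416.9, 0.0, 279.0], [0.0, 416.9, 213.5], [0.0, 0.0, 1.0]] [-0.312 -0.372  0.77 ] [[0.459, -0.888, 0.022], [-0.523, -0.29, -0.802], [0.718, 0.356, -0.597]]
side [[490.6, 0.0, 284.6], [0.0, 490.6, 210.1], [0.0, 0.0, 1.0]] [ 0.831 -0.586  1.163] [[0.917, 0.398, -0.016], [0.329, -0.779, -0.534], [-0.225, 0.485, -0.845]]
wrist [[295.0, 0.0, 279.5], [0.0, 295.0, 205.0], [0.0, 0.0, 1.0]] [0.055 0.576 0.384] [[0.22, 0.975, -0.002], [0.944, -0.213, 0.252], [0.245, -0.058, -0.968]]
```

View pics/scene0.png

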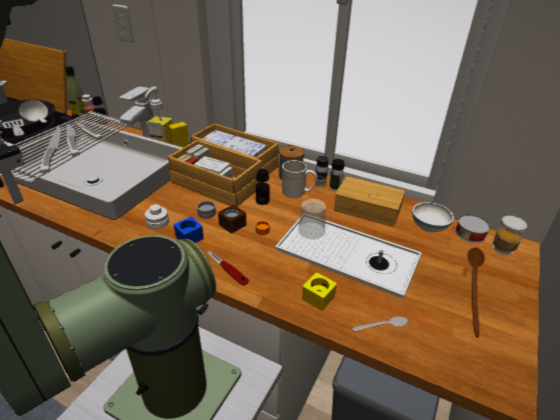

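View pics/side0.png

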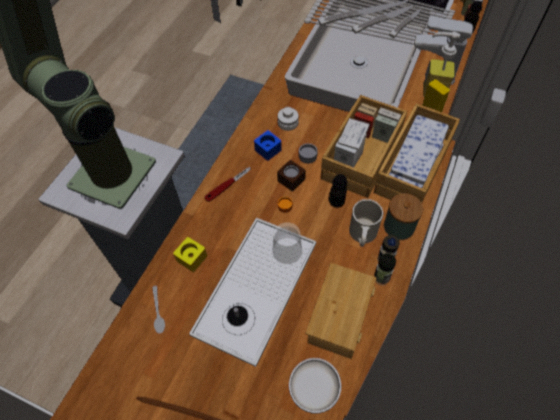

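View pics/wrist0.png

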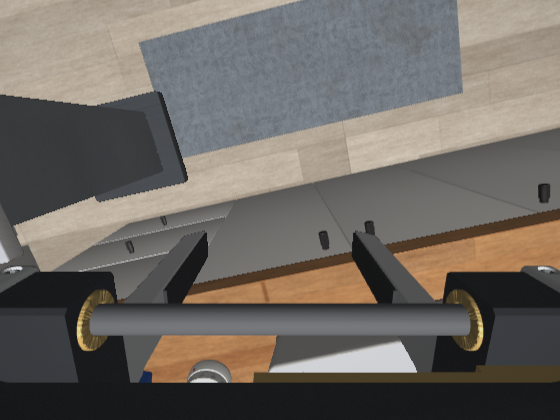

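The dark block sits at scene (232,218) and side (291,174), with the loose grey cup next to it. The peg is at scene (380,262) and side (238,316). I'll crop in on both next.

```bash
cat > h.py <<'E'
import numpy as np,cv2
def ray(n,uv,z,f=None):
    c=np.load(f"pics/{f or n+'0'}.npz"); K,R,t=c["K"],c["R"],c["t"]
    d=R.T@np.linalg.inv(K)@np.array([uv[0],uv[1],1.]); o=-R.T@t
    return o+d*(z-o[2])/d[2]
def proj(n,X,f=None):
    c=np.load(f"pics/{f or n+'0'}.npz"); q=c["K"]@(c["R"]@np.asarray(X,float)+c["t"]); return q[:2]/q[2]
def cloud(f):
    c=np.load(f"pics/{f}.npz"); d=c["d"]; h,w=d.shape
    v,u=np.mgrid[:h,:w]; P=np.stack([u,v,np.ones_like(u)],-1)@np.linalg.inv(c["K"]).T*d[...,None]
    return (P-c["t"])@c["R"]
E
python3 - <<'E'
import cv2,numpy as np
a=cv2.imread("pics/scene0.png");b=cv2.imread("pics/side0.png")
def cr(im,x,y,w,h,s): return cv2.resize(im[y:y+h,x:x+w],None,fx=s,fy=s,interpolation=cv2.INTER_CUBIC)
t=np.hstack([cr(a,170,190,80,60,5),cr(b,250,140,80,60,5)])
u=np.hstack([cr(a,350,230,80,60,5),cr(b,195,285,80,60,5)])
cv2.imwrite("pics/crop1.png",np.vstack([t,u]))
from h import *
P=cloud("side0");Q=cloud("scene0")
for n,C,uv in [("side blk",P,(281,168)),("side cup",P,(292,173)),("scene",Q,(232,211)),("scene cup",Q,(232,217)),("side loosecup rim",P,(308,147)),("side table",P,(260,200)),("side tray",P,(270,260)),("table",P,(330,260))]:
    print(n,np.round(C[uv[1],uv[0]],4))
E
```

```text
side blk [0.4676 0.1827 0.043 ]
side cup [0.5006 0.1854 0.033 ]
scene [0.5124 0.1921 0.0374]
scene cup [0.4745 0.1673 0.0494]
side loosecup rim [0.5011 0.3077 0.0126]
side table [ 0.4436  0.0859 -0.0018]
side tray [ 0.5513 -0.0816  0.0107]
table [ 0.6944 -0.016   0.0018]
```

View pics/crop1.png

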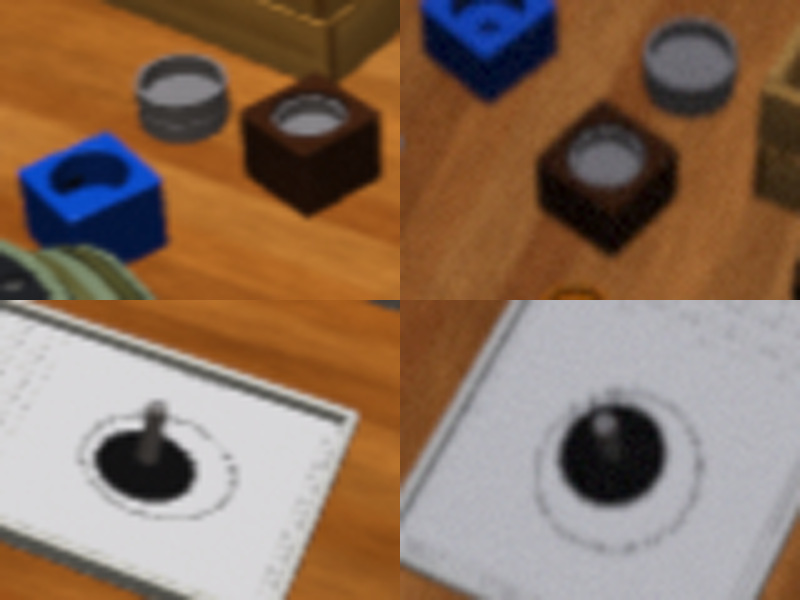

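The dark block is the only brown one, at side (291,174). It holds the smaller grey cup. The loose grey cup at side (308,152) is wider, so it is the look-alike, and the orange cap is excluded. Next I'll measure the block, tray and peg.

Run:
```python
import cv2,numpy as np
from h import *
vis=[]
for n,box in [("side",(272,154,312,194)),("scene",(214,200,252,236))]:
    im=cv2.imread(f"pics/{n}0.png"); x0,y0,x1,y1=box
    s=6; c=cv2.resize(im[y0:y1,x0:x1],None,fx=s,fy=s,interpolation=cv2.INTER_CUBIC)
    c=cv2.GaussianBlur(c,(0,0),3)
    m=(c[:,:,2]<95).astype(np.uint8)*255   # red low: dark wood/cup
    cs,_=cv2.findContours(m,cv2.RETR_EXTERNAL,cv2.CHAIN_APPROX_NONE)
    k=max(cs,key=cv2.contourArea); hl=cv2.convexHull(k)
    for e in np.arange(4,40,1):
        a=cv2.approxPolyDP(hl,e,True)
        if len(a)<=6: break
    pts=(a[:,0]+.5)/s-.5+[x0,y0]
    print(n,len(a),e)
    for p in pts: print(np.round(p,1),"z48",np.round(ray(n,p,.048),4)[:2],"z0",np.round(ray(n,p,0),4)[:2])
    cv2.drawContours(c,[a],-1,(0,255,0),1); vis.append(cv2.resize(c,(390,390)))
cv2.imwrite("pics/blk.png",np.hstack(vis))
# foot + circle
for n,box in [("side",(215,295,262,340)),("scene",(355,240,410,285))]:
    im=cv2.imread(f"pics/{n}0.png"); x0,y0,x1,y1=box
    g=cv2.cvtColor(im[y0:y1,x0:x1],cv2.COLOR_BGR2GRAY)
    g=cv2.resize(g,None,fx=6,fy=6,interpolation=cv2.INTER_CUBIC)
    m=(g<100).astype(np.uint8)*255
    m=cv2.morphologyEx(m,cv2.MORPH_OPEN,np.ones((31,31)))
    cs,_=cv2.findContours(m,cv2.RETR_EXTERNAL,cv2.CHAIN_APPROX_NONE); k=max(cs,key=cv2.contourArea)
    (cx,cy),ax,an=cv2.fitEllipse(cv2.convexHull(k))
    p=np.array([cx,cy])/6-.4+[x0,y0]; print(n,"foot",p,np.array(ax)/6,np.round(ray(n,p,.011),4))
```

```text
side 6 14
[289.8 159.8] z48 [0.4805 0.2162] z0 [0.4654 0.2508]
[305.2 170.6] z48 [0.5362 0.1975] z0 [0.5235 0.2313]
[304.4 179.4] z48 [0.5457 0.1681] z0 [0.5334 0.2006]
[292.6 190.9] z48 [0.5304 0.1193] z0 [0.5175 0.1497]
[276.8 178.6] z48 [0.4731 0.1407] z0 [0.4577 0.172 ]
[277.4 170.6] z48 [0.4635 0.167 ] z0 [0.4477 0.1994]
scene 6 5
[243.4 199.6] z48 [0.5664 0.1851] z0 [0.6248 0.2222]
[245.6 224.2] z48 [0.466  0.1172] z0 [0.5178 0.1498]
[236.8 230.2] z48 [0.4316 0.1247] z0 [0.481  0.1577]
[230.6 232.6] z48 [0.4149 0.134 ] z0 [0.4632 0.1676]
[218.6 223.6] z48 [0.4322 0.1847] z0 [0.4817 0.2217]
[218.4 199.6] z48 [0.5297 0.2509] z0 [0.5857 0.2923]
side foot [237.08715973 315.53295797] [20.17099889 21.52184041] [ 0.5395 -0.251   0.011 ]
scene foot [378.64814911 262.67993571] [13.81666056 19.71684392] [ 0.5349 -0.2507  0.011 ]
```

View pics/blk.png

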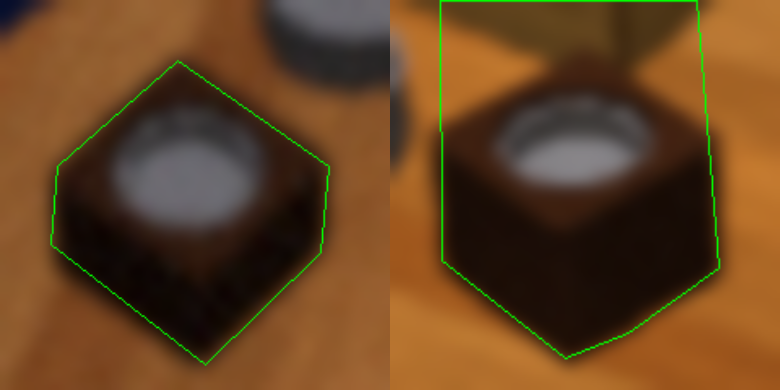

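Run:
```python
import cv2,numpy as np
from h import *
for p in [(219.1,212.9),(245.4,212.7),(230.9,221.4),(233,204.6)]: print("scene blk top",np.round(ray("scene",p,.048),4))
a=cv2.imread("pics/scene0.png");b=cv2.imread("pics/side0.png")
def cr(im,x,y,w,h,s): return cv2.resize(im[y:y+h,x:x+w],None,fx=s,fy=s,interpolation=cv2.INTER_CUBIC)
cv2.imwrite("pics/peg.png",np.hstack([cr(a,362,242,36,36,11),cr(b,218,298,36,36,11)]))
cv2.imwrite("pics/tray.png",np.hstack([cr(a,270,190,160,110,2.5),cr(b,180,210,160,155,2.5)[:275]]))
cv2.imwrite("pics/trayb.png",cr(b,185,210,140,155,3.8))
```

```text
scene blk top [0.4746 0.2114 0.048 ]
scene blk top [0.5122 0.1456 0.048 ]
scene blk top [0.4572 0.16   0.048 ]
scene blk top [0.529  0.1986 0.048 ]
```

View pics/peg.png

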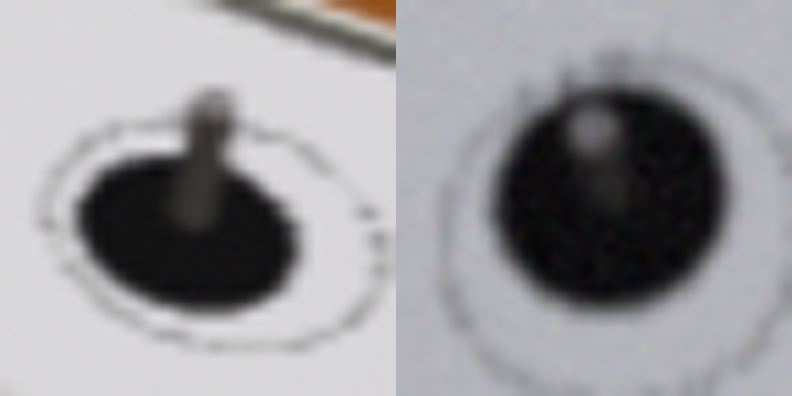

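View pics/trayb.png

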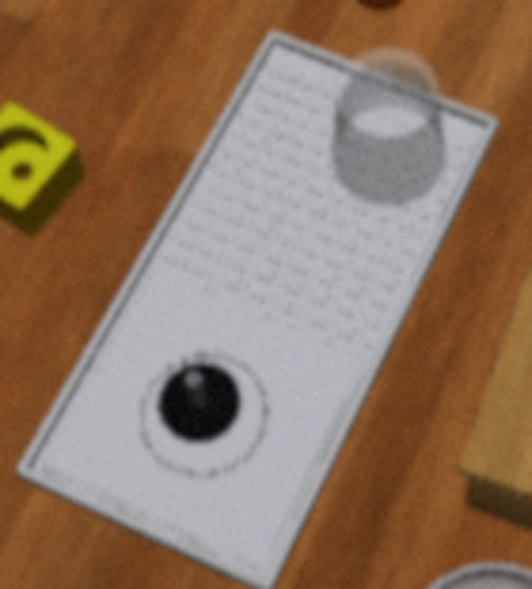

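```bash
cat >> h.py <<'E'
from scipy.spatial.transform import Rotation as Ro
def delta(target,yaw_y=None):
    """world TCP target -> shift in current tool axes (mm); tool y heading wanted (deg) -> turn about tool z"""
    from cell import bot
    s=bot.get_state(); R=Ro.from_rotvec(s["ee_rot"]).as_matrix()
    d=R.T@(np.asarray(target)-s["tool_pos"])*1000
    h=np.degrees(np.arctan2(R[1,1],R[0,1]))
    print("t",round(s["clock"],2),"tcp",np.round(s["tool_pos"],4),"tilt",np.round(R[:,2],3),"ytool heading",round(h,2),"F",np.round(s["contact_force"],2),"w",round(s["width"],4))
    print("shift mm",np.round(d,1), "turn wz" , None if yaw_y is None else round(np.radians(-(yaw_y-h)),4))
E
python3 - <<'E'
from h import *
delta([.4955,.181,.37],73)
P=cloud("side0")
for nm,uv in [("mill top",(338,180)),("mill bottom",(338,203)),("box edge",(325,178)),("box edge2",(345,190)),("orange",(285,204)),("blue",(267,135)),("mug",(365,205))]: print(nm,np.round(P[uv[1],uv[0]],3))
for n in ("mill",): print(ray("side",(338,203),0), ray("scene",(263,203),0))
# tray corners rim top z .014
c=[(185+x/3.8,210+y/3.8) for x,y in [(272,32),(497,122),(272,587),(22,468)]]
C=[ray("side",p,.014)[:2] for p in c]; print(np.round(C,4)); print([round(np.linalg.norm(C[i]-C[i-1]),4) for i in range(4)],np.mean(C,0))
E
```

```text
t 0.15 tcp [0.127  0.5605 0.4037] tilt [-0.001 -0.002 -1.   ] ytool heading 77.24 F [ 0.54 -0.05  0.11] w 0.094
shift mm [-443.3 -288.7   34.1] turn wz 0.0739
mill top [0.644 0.157 0.113]
mill bottom [0.656 0.143 0.028]
box edge [0.59  0.219 0.013]
box edge2 [0.665 0.167 0.064]
orange [0.518 0.094 0.011]
blue [0.379 0.279 0.043]
mug [0.731 0.133 0.077]
[0.65182642 0.1613433  0.        ] [0.63879228 0.15775874 0.        ]
[[ 0.4659  0.0182]
 [ 0.6424  0.0128]
 [ 0.6343 -0.3399]
 [ 0.4576 -0.3351]]
[np.float64(0.3534), np.float64(0.1766), np.float64(0.3528), np.float64(0.1769)] [ 0.55005323 -0.16102057]
```

```bash
python3 -m inch '-20 -13 1 0 0 0;-40 -26 3 0 0 0;-44 -29 4 0 0 0;-44 -29 4 0 0 0;-44 -29 4 0 0 0;-44 -29 4 0 0 0;-44 -29 4 0 0 0;-44 -29 4 0 0 0;-44 -29 3 0 0 0;-44 -29 2 0 0 0;-30 -20 1 0 0 0;-1.5 -3 0 0 0 0.074' -1 20
python3 - <<'E'
from h import *
from cell import bot
delta([.4955,.181,.37],73)
c=bot.get_calibration("wrist"); p,d=bot.snapshot("wrist"); np.savez("pics/wrist1.npz",p=p,d=d,**c); cv2.imwrite("pics/wrist1.png",p[:,:,::-1])
E
```

```text
clock: 1.65
tool_pos: [0.4961, 0.174, 0.3702]
ee_rot: [-0.473, -3.106, 0.001]
contact_force: [0.4, -1.3, 0.7]
width: 0.0943
t 1.65 tcp [0.4961 0.174  0.3702] tilt [-0. -0. -1.] ytool heading 72.67 F [ 0.43 -1.31  0.74] w 0.0943
shift mm [2.7 6.5 0.2] turn wz -0.0058
```

View pics/wrist1.png

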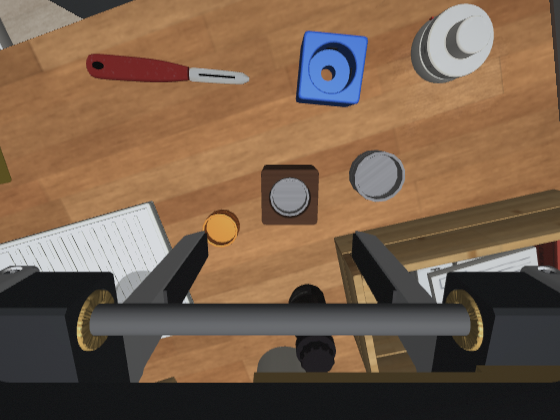

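Wrist view: the dark block, with the cup inside, is at (290,197) and square to the jaws. The orange cap is at (221,229), clear of the left finger's landing spot. I'll refine the block pose from the brown top face.

Run:
```python
from h import *
im=cv2.imread("pics/wrist1.png"); x0,y0,x1,y1=250,155,332,236; s=7
c=cv2.resize(im[y0:y1,x0:x1],None,fx=s,fy=s,interpolation=cv2.INTER_CUBIC)
g=cv2.GaussianBlur(c,(0,0),3); hsv=cv2.cvtColor(g,cv2.COLOR_BGR2HSV)
m=((g[:,:,2]<105)).astype(np.uint8)*255
m=cv2.morphologyEx(m,cv2.MORPH_OPEN,np.ones((31,31)))
cs,_=cv2.findContours(m,cv2.RETR_EXTERNAL,cv2.CHAIN_APPROX_NONE);k=max(cs,key=cv2.contourArea)
a=cv2.approxPolyDP(cv2.convexHull(k),10,True); print(((a[:,0]+.5)/s-.5+[x0,y0]).round(1).tolist())
circ=cv2.cvtColor(c,cv2.COLOR_BGR2GRAY)
cv2.drawContours(c,[a],-1,(0,255,0),1); cv2.imwrite("pics/w1c.png",c)
```

```text
[[313.4, 165.7], [318.0, 172.0], [315.9, 222.3], [263.3, 223.3], [261.7, 220.9], [260.9, 171.7], [263.7, 165.6], [298.1, 164.1]]
```

View pics/w1c.png

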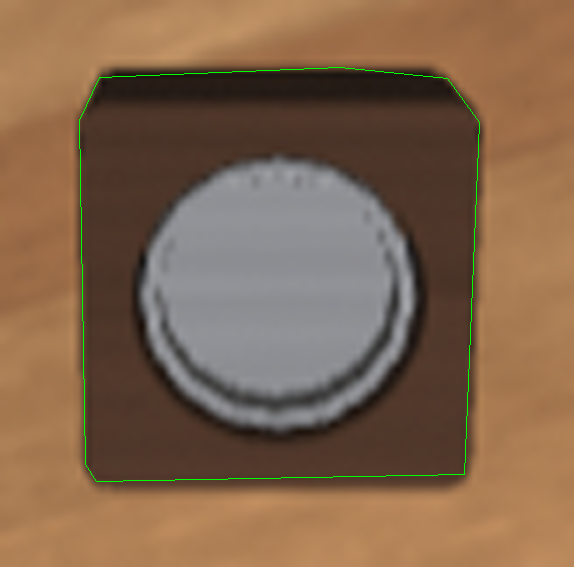

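Run:
```python
from h import *
C=[ray("wrist",(250+(x+.5)/7-.5,155+(y+.5)/7-.5),.048,"wrist1")[:2] for x,y in [(78,105),(481,101),(472,483),(80,485)]]
C=np.array(C); print(C.round(4)); print([np.linalg.norm(C[i]-C[i-1]).round(4) for i in range(4)], C.mean(0))
print("recess",ray("wrist",(250+281/7-.5,155+296/7-.5),.048,"wrist1"))
for i in range(4):
    d=C[i]-C[i-1]; print(np.degrees(np.arctan2(d[1],d[0])).round(1))
delta([.4955,.181,.37],73)
```

```text
[[0.4592 0.1644]
 [0.4762 0.221 ]
 [0.5325 0.204 ]
 [0.5149 0.1464]]
[np.float64(0.0586), np.float64(0.0591), np.float64(0.0588), np.float64(0.0603)] [0.49570756 0.18395172]
recess [0.49546019 0.18447282 0.048     ]
162.1
73.3
-16.7
-107.0
t 1.7 tcp [0.4955 0.1744 0.3701] tilt [-0.001 -0.    -1.   ] ytool heading 72.61 F [ 0.36  0.32 -0.26] w 0.0939
shift mm [2.  6.3 0.1] turn wz -0.0068
```

```bash
python3 -m inch '2.8 9.2 10 0 0 -0.008;0 0 20 0 0 0;0 0 25 0 0 0;0 0 25 0 0 0;0 0 20 0 0 0;0 0 10 0 0 0;0 0 0 0 0 0' -0.7 20
python3 - <<'E'
from h import *
delta([.4956,.184,.207],73.1)
E
```

```text
clock: 2.58
tool_pos: [0.4939, 0.1863, 0.2597]
ee_rot: [-0.449, -3.107, 0.001]
contact_force: [0.0, -0.7, -0.1]
width: 0.0797
t 2.58 tcp [0.4939 0.1863 0.2597] tilt [-0.002 -0.    -1.   ] ytool heading 73.54 F [ 0.04 -0.69 -0.09] w 0.0797
shift mm [-2.3 -1.7 52.7] turn wz 0.0077
```

```bash
python3 -m inch '-1.5 -1.5 18 0 0 0.004;0 0 20 0 0 0;0 0 14 0 0 0;0 0 0 0 0 0;0 0 0 0 0 0'
python3 - <<'E'
from h import *
for i in range(3): delta([.4956,.184,.207],73.1)
E
```

```text
clock: 3.2
tool_pos: [0.4961, 0.1839, 0.2091]
ee_rot: [0.458, 3.107, 0.001]
contact_force: [1.3, 0.3, -0.1]
width: 0.0801
t 3.2 tcp [0.4961 0.1839 0.2091] tilt [ 0.001  0.    -1.   ] ytool heading 73.22 F [ 1.26  0.28 -0.12] w 0.0801
shift mm [0.5 0.  2.1] turn wz 0.0021
t 3.2 tcp [0.4961 0.1839 0.2091] tilt [ 0.001  0.    -1.   ] ytool heading 73.22 F [ 1.26  0.28 -0.12] w 0.0801
shift mm [0.5 0.  2.1] turn wz 0.0021
t 3.2 tcp [0.4961 0.1839 0.2091] tilt [ 0.001  0.    -1.   ] ytool heading 73.22 F [ 1.26  0.28 -0.12] w 0.0801
shift mm [0.5 0.  2.1] turn wz 0.0021
```

```bash
python3 -m inch '0 0 0 0 0 0;0 0 0 0 0 0;0 0 0 0 0 0;0 0 0 0 0 0;0 0 0 0 0 0;0 0 -10 0 0 0;0 0 -20 0 0 0;0 0 -30 0 0 0;0 0 -30 0 0 0;0 0 -25 0 0 0;0 0 -15 0 0 0;0 0 0 0 0 0' 1 40
python3 - <<'E'
from h import *
delta([.537,-.251,.34],90)
E
```

```text
clock: 4.7
tool_pos: [0.4958, 0.1838, 0.3395]
ee_rot: [0.458, 3.106, 0.001]
contact_force: [-0.3, 0.5, -2.9]
width: 0.0601
t 4.7 tcp [0.4958 0.1838 0.3395] tilt [ 0.002  0.    -1.   ] ytool heading 73.22 F [-0.27  0.52 -2.88] w 0.0601
shift mm [-164.9 -404.4   -0.6] turn wz -0.2928
```

```bash
python3 -m inch '0 0 0 0 0 -0.147;0 0 0 0 0 -0.146;-10 -24 0 0 0 0;-13 -48 0 0 0 0;-13 -48 0 0 0 0;-13 -48 0 0 0 0;-13 -48 0 0 0 0;-13 -48 0 0 0 0;-13 -48 0 0 0 0;-13 -48 0 0 0 0;-13 -48 0 0 0 0;-10 -20 0 0 0 0'
python3 - <<'E'
from h import *
from cell import bot
delta([.625,-.248,.34],90)
E
```

```text
clock: 6.2
tool_pos: [0.6193, -0.247, 0.3361]
ee_rot: [-0.004, -3.138, -0.002]
contact_force: [0.0, -0.6, -1.2]
width: 0.0594
t 6.2 tcp [ 0.6193 -0.247   0.3361] tilt [-0.003  0.001 -1.   ] ytool heading 89.84 F [ 0.02 -0.58 -1.21] w 0.0594
shift mm [-5.7 -1.  -3.9] turn wz -0.0027
```

```bash
python3 -m inch '0 0 0 0 0 0;0 0 0 0 0 0'
python3 - <<'E'
from h import *
from cell import bot
delta([.625,-.248,.34],90)
for n in ("wrist","side"):
    c=bot.get_calibration(n); p,d=bot.snapshot(n); np.savez(f"pics/{n}2.npz",p=p,d=d,**c); cv2.imwrite(f"pics/{n}2.png",p[:,:,::-1])
E
```

```text
clock: 6.45
tool_pos: [0.6192, -0.2432, 0.337]
ee_rot: [0.001, -3.139, -0.003]
contact_force: [-0.9, 0.5, -2.8]
width: 0.06
t 6.45 tcp [ 0.6192 -0.2432  0.337 ] tilt [-0.003  0.002 -1.   ] ytool heading 90.03 F [-0.94  0.49 -2.8 ] w 0.06
shift mm [-5.8 -4.8 -3.1] turn wz 0.0006
```

View pics/wrist2.png

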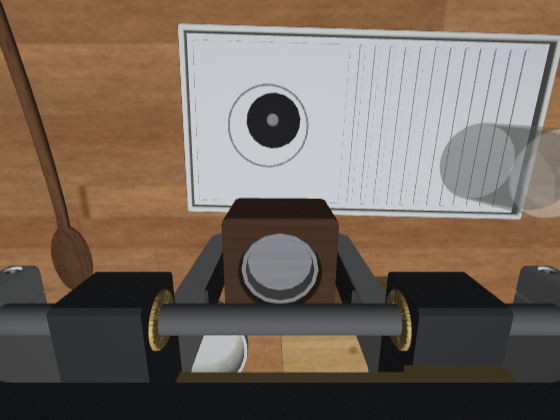

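The wrist view shows the peg tip at (272,119), its foot around (273,121), and the held block at (280,265) with the cup in it. I'll measure both in this one picture.

Run:
```python
from h import *
im=cv2.imread("pics/wrist2.png"); f="wrist2"
g=cv2.cvtColor(im,cv2.COLOR_BGR2GRAY)
x0,y0,x1,y1=225,80,312,170; s=6
c=cv2.resize(g[y0:y1,x0:x1],None,fx=s,fy=s,interpolation=cv2.INTER_CUBIC)
m=(c<90).astype(np.uint8)*255
cs,_=cv2.findContours(m,cv2.RETR_EXTERNAL,cv2.CHAIN_APPROX_NONE);k=max(cs,key=cv2.contourArea)
e=cv2.fitEllipse(cv2.convexHull(k)); p=(np.array(e[0])+.5)/s-.5+[x0,y0]
print("foot",p,np.array(e[1])/s,ray("wrist",p,.013,f))
# tip: bright blob within foot
mm=np.zeros_like(m); cv2.drawContours(mm,[cv2.convexHull(k)],-1,255,-1); mm=cv2.erode(mm,np.ones((25,25)))
b=((c>75)&(mm>0)).astype(np.uint8); M=cv2.moments(b,True); p=np.array([M["m10"]/M["m00"],M["m01"]/M["m00"]]); r=np.sqrt(M["m00"]/np.pi)/s
p=(p+.5)/s-.5+[x0,y0]; print("tip",p,"r px",r,ray("wrist",p,.051,f))
# tray corners
P=cloud(f); print("floor z",P[60,220],"blocktop",P[215,280],"foot",P[130,285])
for q in [(186,29),(190,212)]: print("tray corner",ray("wrist",q,.014,f))
v=cv2.cvtColor(c,cv2.COLOR_GRAY2BGR); cv2.ellipse(v,e,(0,255,0),1)
c2=cv2.resize(im[190:310,215:345],None,fx=4,fy=4,interpolation=cv2.INTER_CUBIC)
cv2.imwrite("pics/w2c.png",cv2.copyMakeBorder(c2,0,60,0,0,cv2.BORDER_CONSTANT)); cv2.imwrite("pics/w2p.png",v)
```

```text
foot [273.0144755  119.99766286] [53.03821818 54.81402588] [ 0.53666773 -0.24954582  0.013     ]
tip [272.19247584 119.3628624 ] r px 6.198957720085679 [ 0.53724219 -0.24952057  0.051     ]
floor z [ 0.48119475 -0.30033445  0.00798403] blocktop [ 0.58883288 -0.24306953  0.16947791] foot [ 0.54625417 -0.23765623  0.01545085]
tray corner [ 0.45636497 -0.32921181  0.014     ]
tray corner [ 0.63119483 -0.33848988  0.014     ]
```

View pics/w2c.png

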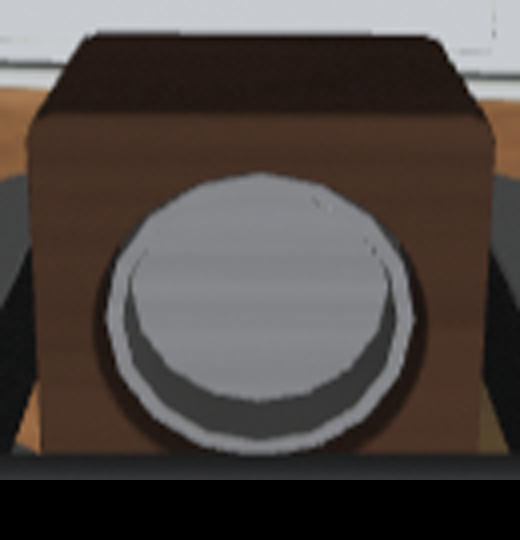

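View pics/w2p.png

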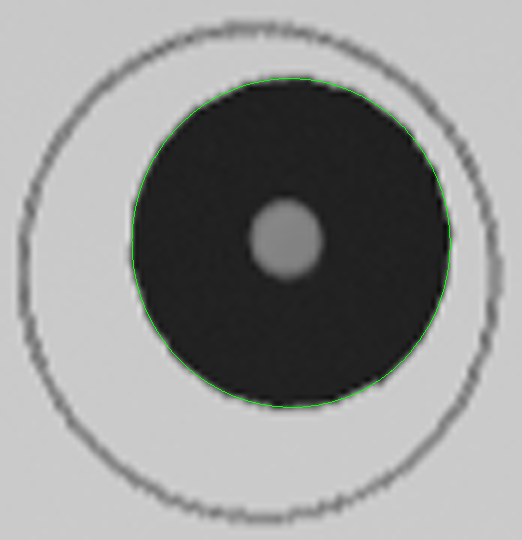

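View pics/side2.png

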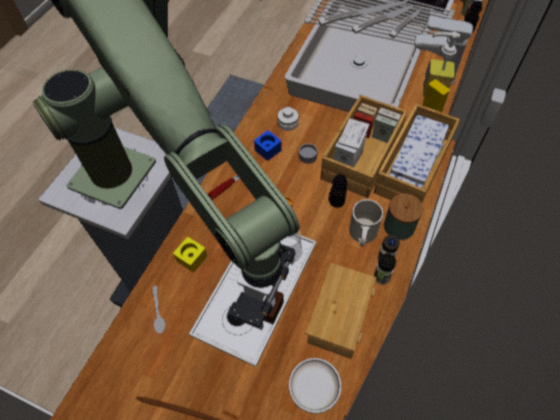

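Run:
```python
from h import *
f="wrist2"
for z in (.170,.174): print("cup rim c",ray("wrist",(280.0,268.0),z,f))
for z in (.174,.178): print("top front edge L,R",ray("wrist",(215+28/4,190+118/4),z,f),ray("wrist",(215+493/4,190+118/4),z,f))
for z in (.126,.130): print("bottom front edge",ray("wrist",(215+88/4,190+36/4),z,f),ray("wrist",(215+437/4,190+36/4),z,f))
print("circle c", ray("wrist",(225+260/6,80+271/6),.007,f))
delta([.537,-.2495,.337],90)
```

```text
cup rim c [ 0.61876894 -0.24301821  0.17      ]
cup rim c [ 0.61677765 -0.24303556  0.174     ]
top front edge L,R [ 0.58990824 -0.27251123  0.174     ] [ 0.58986182 -0.21350544  0.174     ]
top front edge L,R [ 0.58866753 -0.27170519  0.178     ] [ 0.58862241 -0.2143477   0.178     ]
bottom front edge [ 0.59052243 -0.27153272  0.126     ] [ 0.59046853 -0.21345125  0.126     ]
bottom front edge [ 0.58958035 -0.27094951  0.13      ] [ 0.58952759 -0.21408319  0.13      ]
circle c [ 0.54154405 -0.25443392  0.007     ]
t 6.55 tcp [ 0.6194 -0.2428  0.3378] tilt [-0.002  0.001 -1.   ] ytool heading 90.09 F [-0.36 -0.3  -1.63] w 0.0599
shift mm [82.4 -6.6  1. ] turn wz 0.0015
```

```bash
python3 -m inch '10 -1 0 0 0 0;20 -2 10 0 0 0;22 -2 14 0 0 0;20 -1.5 14 0 0 0;10 -0.2 14 0 0 0;0 0 8 0 0 0;0 0 0 0 0 0;0 0 0 0 0 0'
python3 - <<'E'
from h import *
from cell import bot
delta([.537,-.2495,.270],90)
for n in ("side","scene"):
    c=bot.get_calibration(n); p,d=bot.snapshot(n); np.savez(f"pics/{n}3.npz",p=p,d=d,**c); cv2.imwrite(f"pics/{n}3.png",p[:,:,::-1])
delta([.537,-.2495,.270],90)
a=cv2.imread("pics/scene3.png");b=cv2.imread("pics/side3.png")
def cr(im,x,y,w,h,s): return cv2.resize(im[y:y+h,x:x+w],None,fx=s,fy=s,interpolation=cv2.INTER_CUBIC)
cv2.imwrite("pics/c3.png",np.hstack([cr(a,330,190,100,100,4),cr(b,190,260,100,100,4)]))
E
```

```text
clock: 7.55
tool_pos: [0.5386, -0.251, 0.2793]
ee_rot: [-0.001, 3.14, -0.001]
contact_force: [0.2, -0.1, -2.2]
width: 0.0599
t 7.55 tcp [ 0.5386 -0.251   0.2793] tilt [ 0.001 -0.001 -1.   ] ytool heading 90.04 F [ 0.21 -0.06 -2.2 ] w 0.0599
shift mm [1.6 1.5 9.3] turn wz 0.0007
t 7.65 tcp [ 0.5385 -0.251   0.2794] tilt [ 0.001 -0.001 -1.   ] ytool heading 90.03 F [-0.36  0.52 -2.23] w 0.0598
shift mm [1.5 1.5 9.4] turn wz 0.0006
```

View pics/c3.png

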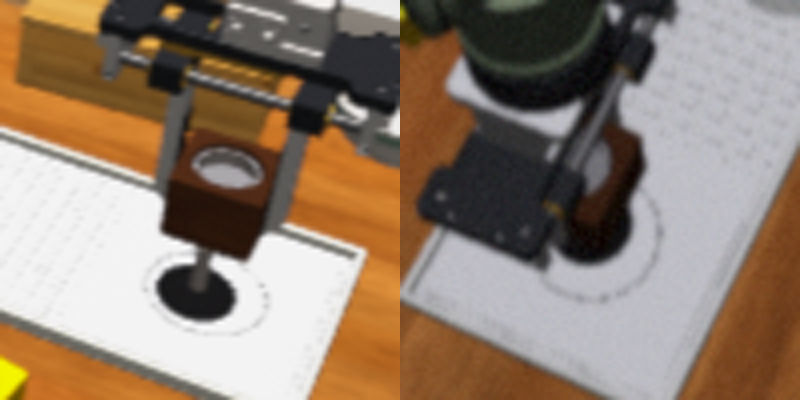

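```bash
python3 -m inch '1.5 1.3 0 0 0 0;0 0 5 0 0 0;0 0 5 0 0 0;0 0 0 0 0 0;0 0 0 0 0 0'
python3 - <<'E'
from h import *
delta([.537,-.2495,.270],90)
E
```

```text
clock: 8.28
tool_pos: [0.5362, -0.2496, 0.2685]
ee_rot: [0.0, -3.141, -0.0]
contact_force: [-0.0, -0.1, -2.0]
width: 0.0602
t 8.28 tcp [ 0.5362 -0.2496  0.2685] tilt [-0.  0. -1.] ytool heading 90.01 F [-0.03 -0.11 -2.01] w 0.0602
shift mm [-0.8  0.1 -1.5] turn wz 0.0001
```

```bash
for i in 1; do :; done; python3 -m inch '0 0 1.5 0 0 0;0 0 1.5 0 0 0;0 0 0 0 0 0'; python3 -m inch '0 0 1 0 0 0;0 0 1 0 0 0;0 0 0 0 0 0'; python3 -m inch '0 0 1 0 0 0;0 0 0 0 0 0'
```

```text
clock: 8.65
tool_pos: [0.5362, -0.2495, 0.2655]
ee_rot: [0.0, -3.141, -0.0]
contact_force: [-0.2, 1.0, -2.1]
width: 0.0601
clock: 9.02
tool_pos: [0.5362, -0.2495, 0.2635]
ee_rot: [0.0, -3.141, -0.0]
contact_force: [-1.0, 0.8, -2.1]
width: 0.0597
clock: 9.28
tool_pos: [0.5362, -0.2496, 0.2625]
ee_rot: [0.0, -3.141, -0.0]
contact_force: [-0.8, -0.1, -2.0]
width: 0.0595
```

```bash
python3 -m inch '0 0 1 0 0 0;0 0 0 0 0 0'; python3 -m inch '0 0 1 0 0 0;0 0 0 0 0 0'; python3 -m inch '0 0 1 0 0 0;0 0 0 0 0 0'
```

```text
clock: 9.52
tool_pos: [0.5362, -0.2496, 0.2615]
ee_rot: [0.0, -3.141, -0.0]
contact_force: [-0.1, 0.6, -2.1]
width: 0.0598
clock: 9.78
tool_pos: [0.5362, -0.2496, 0.2606]
ee_rot: [0.0, -3.141, -0.0]
contact_force: [-1.1, 0.2, -2.7]
width: 0.0593
clock: 10.02
tool_pos: [0.5362, -0.2496, 0.2595]
ee_rot: [0.0, -3.141, -0.0]
contact_force: [0.3, -0.8, -2.7]
width: 0.0601
```

```bash
python3 -m inch '0 0 1 0 0 0;0 0 0 0 0 0'; python3 -m inch '0 0 1 0 0 0;0 0 0 0 0 0'
```

```text
clock: 10.28
tool_pos: [0.5362, -0.2496, 0.2585]
ee_rot: [0.0, -3.141, -0.0]
contact_force: [0.9, 0.3, -2.1]
width: 0.0596
clock: 10.52
tool_pos: [0.5362, -0.2495, 0.2575]
ee_rot: [0.0, -3.141, -0.0]
contact_force: [0.1, 0.3, -2.3]
width: 0.0599
```

No contact force down to 5 mm below tip height, so the peg is in the hole. I'll go a little deeper, then feel sideways to centre on it.

```bash
python3 -m inch '0 0 1.5 0 0 0;0 0 1.5 0 0 0;0 0 1.5 0 0 0;0 0 1.5 0 0 0;0 0 1 0 0 0;0 0 0 0 0 0;0 0 0 0 0 0'; python3 -m inch '1 0 0 0 0 0;0 0 0 0 0 0'; python3 -m inch '0.7 0 0 0 0 0;0 0 0 0 0 0'
```

```text
clock: 11.4
tool_pos: [0.5363, -0.2496, 0.2507]
ee_rot: [-0.0, 3.142, -0.0]
contact_force: [-0.6, 0.0, -2.8]
width: 0.06
clock: 11.65
tool_pos: [0.5352, -0.2496, 0.2507]
ee_rot: [-0.0, 3.142, -0.0]
contact_force: [-0.6, 0.4, -2.3]
width: 0.0595
clock: 11.9
tool_pos: [0.5347, -0.2496, 0.2508]
ee_rot: [-0.0, 3.141, -0.0]
contact_force: [1.2, -0.4, -2.5]
width: 0.0594
```

```bash
python3 -m inch '0.4 0 0 0 0 0;0 0 0 0 0 0'; python3 -m inch '-2 0 0 0 0 0;-1 0 0 0 0 0;0 0 0 0 0 0';  python3 -m inch '-0.5 0 0 0 0 0;0 0 0 0 0 0'
```

```text
clock: 12.15
tool_pos: [0.5345, -0.2496, 0.2509]
ee_rot: [-0.0, 3.14, -0.0]
contact_force: [2.4, -0.1, -3.1]
width: 0.0598
clock: 12.52
tool_pos: [0.537, -0.2496, 0.2505]
ee_rot: [0.0, -3.141, -0.0]
contact_force: [-0.8, -0.2, -2.2]
width: 0.0599
clock: 12.78
tool_pos: [0.5376, -0.2496, 0.2506]
ee_rot: [0.0, -3.141, -0.0]
contact_force: [0.3, -0.3, -2.9]
width: 0.0601
```

```bash
python3 -m inch '-0.7 0 0 0 0 0;0 0 0 0 0 0';  python3 -m inch '-0.5 0 0 0 0 0;0 0 0 0 0 0'
```

```text
clock: 13.02
tool_pos: [0.5384, -0.2496, 0.2507]
ee_rot: [-0.0, 3.142, -0.0]
contact_force: [0.1, -0.0, -2.0]
width: 0.06
clock: 13.28
tool_pos: [0.5389, -0.2496, 0.2507]
ee_rot: [-0.0, 3.142, -0.0]
contact_force: [0.2, 0.8, -2.6]
width: 0.06
```

```bash
python3 -m inch '-0.5 0 0 0 0 0;0 0 0 0 0 0';python3 -m inch '-0.4 0 0 0 0 0;0 0 0 0 0 0'
```

```text
clock: 13.52
tool_pos: [0.5392, -0.2496, 0.2506]
ee_rot: [0.0, -3.141, -0.0]
contact_force: [-0.1, -0.1, -2.4]
width: 0.0596
clock: 13.78
tool_pos: [0.5395, -0.2496, 0.2505]
ee_rot: [0.0, -3.141, -0.0]
contact_force: [-1.3, 0.9, -1.3]
width: 0.0598
```

```bash
python3 -m inch '1.5 0 0 0 0 0;1.6 0 0 0 0 0;0 1 0 0 0 0;0 0 0 0 0 0';python3 -m inch '0 0.5 0 0 0 0;0 0 0 0 0 0';python3 -m inch '0 0.5 0 0 0 0;0 0 0 0 0 0'
```

```text
clock: 14.28
tool_pos: [0.5367, -0.2485, 0.2507]
ee_rot: [-0.0, 3.141, -0.0]
contact_force: [-0.5, -0.4, -2.2]
width: 0.0598
clock: 14.52
tool_pos: [0.5367, -0.248, 0.2506]
ee_rot: [-0.0, 3.142, 0.0]
contact_force: [-1.8, 0.6, -2.1]
width: 0.0597
clock: 14.78
tool_pos: [0.5366, -0.2476, 0.2506]
ee_rot: [0.0, -3.142, -0.0]
contact_force: [0.3, -0.4, -2.5]
width: 0.0599
```

```bash
python3 -m inch '0 0.4 0 0 0 0;0 0 0 0 0 0'
```

```text
clock: 15.02
tool_pos: [0.5366, -0.2471, 0.2507]
ee_rot: [-0.0, 3.142, 0.0]
contact_force: [0.3, -0.8, -3.4]
width: 0.0598
```

```bash
python3 -m inch '0 0.4 0 0 0 0;0 0 0 0 0 0';python3 -m inch '0 -2.5 0 0 0 0;0 -2 0 0 0 0;0 0 0 0 0 0';python3 -m inch '0 -0.5 0 0 0 0;0 0 0 0 0 0'
```

```text
clock: 15.28
tool_pos: [0.5367, -0.2469, 0.2507]
ee_rot: [-0.0, 3.141, -0.001]
contact_force: [0.2, -1.0, -2.2]
width: 0.0596
clock: 15.65
tool_pos: [0.5366, -0.2513, 0.2506]
ee_rot: [-0.0, -3.142, -0.001]
contact_force: [-0.2, 0.4, -2.0]
width: 0.0596
clock: 15.9
tool_pos: [0.5367, -0.2515, 0.2505]
ee_rot: [0.0, -3.141, -0.001]
contact_force: [0.4, 2.8, -2.5]
width: 0.06
```

Felt walls: x 0.5349–0.5392 and y −0.2514 to −0.2470, so the centre is (0.537, −0.2492). I'll centre there and press on down.

```bash
python3 -m inch '0 1.3 0 0 0 0;0 1.3 0 0 0 0;0 0 1.5 0 0 0;0 0 1.5 0 0 0;0 0 1.5 0 0 0;0 0 1.5 0 0 0;0 0 0 0 0 0;0 0 0 0 0 0';python3 -m inch '0 0 1 0 0 0;0 0 0 0 0 0';python3 -m inch '0 0 1 0 0 0;0 0 0 0 0 0'
```

```text
clock: 16.9
tool_pos: [0.5367, -0.2492, 0.2446]
ee_rot: [0.0, -3.142, -0.0]
contact_force: [0.4, 0.4, -2.9]
width: 0.0597
clock: 17.15
tool_pos: [0.5366, -0.2492, 0.2436]
ee_rot: [0.0, -3.141, -0.0]
contact_force: [0.4, 0.6, -3.1]
width: 0.06
clock: 17.4
tool_pos: [0.5366, -0.2492, 0.2425]
ee_rot: [0.0, -3.141, -0.0]
contact_force: [0.3, 0.5, -1.5]
width: 0.0598
```

```bash
python3 -m inch '0 0 1 0 0 0;0 0 0 0 0 0';python3 -m inch '0 0 1 0 0 0;0 0 0 0 0 0'
```

```text
clock: 17.65
tool_pos: [0.5366, -0.2492, 0.2415]
ee_rot: [0.0, -3.141, -0.0]
contact_force: [0.8, 0.6, -2.2]
width: 0.0596
clock: 17.9
tool_pos: [0.5367, -0.2492, 0.2408]
ee_rot: [-0.0, 3.141, -0.0]
contact_force: [0.4, 0.0, -1.5]
width: 0.0597
```

```bash
python3 -m inch '0 0 0.8 0 0 0;0 0 0 0 0 0';python3 -m inch '0 0 0.8 0 0 0;0 0 0 0 0 0';python3 -m inch '0 0 0.8 0 0 0;0 0 0 0 0 0'
```

```text
clock: 18.15
tool_pos: [0.5368, -0.2493, 0.2402]
ee_rot: [-0.0, 3.141, -0.0]
contact_force: [-0.9, 0.4, 0.6]
width: 0.0593
clock: 18.4
tool_pos: [0.5368, -0.2493, 0.2395]
ee_rot: [-0.0, 3.141, -0.0]
contact_force: [-1.6, 0.3, 3.7]
width: 0.06
clock: 18.65
tool_pos: [0.5368, -0.2493, 0.2388]
ee_rot: [-0.0, 3.141, -0.001]
contact_force: [-1.4, 0.5, 5.0]
width: 0.0596
```

```bash
python3 -m inch '0 0 0.8 0 0 0;0 0 0 0 0 0';python3 -m inch '0 0 0.8 0 0 0;0 0 0 0 0 0';python3 -m inch '0 0 0.8 0 0 0;0 0 0 0 0 0'
```

```text
clock: 18.9
tool_pos: [0.5369, -0.2493, 0.2381]
ee_rot: [-0.0, 3.141, -0.001]
contact_force: [-1.9, 1.8, 5.7]
width: 0.06
clock: 19.15
tool_pos: [0.5369, -0.2494, 0.2374]
ee_rot: [-0.0, 3.141, -0.001]
contact_force: [-1.3, 0.9, 5.7]
width: 0.0599
clock: 19.4
tool_pos: [0.537, -0.2494, 0.2367]
ee_rot: [-0.0, 3.141, -0.001]
contact_force: [-2.1, 1.0, 6.3]
width: 0.0596
```

```bash
python3 -m inch '0 0 1 0 0 0;0 0 0 0 0 0';python3 -m inch '0 0 1 0 0 0;0 0 0 0 0 0';python3 -m inch '0 0 1 0 0 0;0 0 0 0 0 0'
```

```text
clock: 19.65
tool_pos: [0.537, -0.2494, 0.2358]
ee_rot: [-0.0, 3.14, -0.001]
contact_force: [-1.5, 1.5, 6.0]
width: 0.0598
clock: 19.9
tool_pos: [0.537, -0.2494, 0.2347]
ee_rot: [-0.0, 3.14, -0.001]
contact_force: [-2.4, 1.1, 6.0]
width: 0.0601
clock: 20.15
tool_pos: [0.537, -0.2494, 0.2338]
ee_rot: [-0.0, 3.141, -0.001]
contact_force: [-1.2, 1.2, 7.1]
width: 0.0597
```

```bash
python3 -m inch '0 0 1 0 0 0;0 0 0 0 0 0';python3 -m inch '0 0 1 0 0 0;0 0 0 0 0 0';python3 -m inch '0 0 1 0 0 0;0 0 0 0 0 0'
```

```text
clock: 20.4
tool_pos: [0.5369, -0.2494, 0.2327]
ee_rot: [-0.0, 3.141, -0.001]
contact_force: [-0.8, 1.1, 6.2]
width: 0.0597
clock: 20.65
tool_pos: [0.5369, -0.2494, 0.2316]
ee_rot: [-0.0, 3.141, -0.001]
contact_force: [-1.4, 0.6, 5.9]
width: 0.0599
clock: 20.9
tool_pos: [0.5368, -0.2493, 0.2305]
ee_rot: [-0.0, 3.141, -0.001]
contact_force: [-2.9, 0.9, 4.8]
width: 0.0598
```

```bash
python3 -m inch '0 0 1 0 0 0;0 0 0 0 0 0';python3 -m inch '0 0 1 0 0 0;0 0 0 0 0 0'
```

```text
clock: 21.15
tool_pos: [0.5363, -0.249, 0.2278]
ee_rot: [0.0, -3.141, -0.001]
contact_force: [-0.6, -0.9, -1.9]
width: 0.0596
clock: 21.4
tool_pos: [0.5365, -0.2491, 0.2273]
ee_rot: [0.0, -3.141, -0.001]
contact_force: [0.9, 0.5, -1.6]
width: 0.0601
```

The cup came free after about 10 mm of travel, and the force dropped back to the weight. Now on down to the foot.

```bash
python3 -m inch '0 0 1 0 0 0;0 0 0 0 0 0';python3 -m inch '0 0 1 0 0 0;0 0 0 0 0 0';python3 -m inch '0 0 0.7 0 0 0;0 0 0 0 0 0'
```

```text
clock: 21.65
tool_pos: [0.5366, -0.2491, 0.2267]
ee_rot: [0.0, -3.141, -0.0]
contact_force: [0.2, 0.2, -1.8]
width: 0.0598
clock: 21.9
tool_pos: [0.5366, -0.2491, 0.2258]
ee_rot: [0.0, -3.141, -0.0]
contact_force: [-0.1, 0.1, -0.5]
width: 0.0596
clock: 22.15
tool_pos: [0.5366, -0.2492, 0.2251]
ee_rot: [0.0, -3.141, -0.0]
contact_force: [-0.1, 0.2, -1.7]
width: 0.06
```

```bash
python3 -m inch '0 0 0.7 0 0 0;0 0 0 0 0 0';python3 -m inch '0 0 0.7 0 0 0;0 0 0 0 0 0'
```

```text
clock: 22.4
tool_pos: [0.5366, -0.2492, 0.2244]
ee_rot: [0.0, -3.141, -0.0]
contact_force: [0.3, -1.0, -1.6]
width: 0.0598
clock: 22.65
tool_pos: [0.5367, -0.2492, 0.2239]
ee_rot: [-0.0, 3.141, -0.0]
contact_force: [-0.7, 0.0, -0.9]
width: 0.0596
```

```bash
python3 -m inch '0 0 0.7 0 0 0;0 0 0 0 0 0';python3 -m inch '0 0 0.5 0 0 0;0 0 0 0 0 0';python3 -m inch '0 0 0.5 0 0 0;0 0 0 0 0 0'
```

```text
clock: 22.9
tool_pos: [0.5367, -0.2492, 0.2234]
ee_rot: [-0.0, 3.141, -0.0]
contact_force: [-0.8, 0.3, 1.0]
width: 0.0597
clock: 23.15
tool_pos: [0.5367, -0.2492, 0.2229]
ee_rot: [-0.0, 3.141, -0.0]
contact_force: [-1.3, 0.8, 3.1]
width: 0.0595
clock: 23.4
tool_pos: [0.5367, -0.2492, 0.2224]
ee_rot: [-0.0, 3.141, -0.0]
contact_force: [-2.3, 2.2, 4.2]
width: 0.0601
```

```bash
python3 -m inch '0 0 0.3 0 0 0;0 0 0 0 0 0;0 0 0 0 0 0;0 0 0 0 0 0'; python3 -m inch '0 0 0 0 0 0;0 0 0 0 0 0;0 0 0 0 0 0;0 0 0 0 0 0' -0.6 20;  python3 - <<'E'
from h import *
from cell import bot
delta([.537,-.2495,.3],90)
for n in ("wrist","scene"):
    c=bot.get_calibration(n); p,d=bot.snapshot(n); np.savez(f"pics/{n}4.npz",p=p,d=d,**c); cv2.imwrite(f"pics/{n}4.png",p[:,:,::-1])
a=cv2.imread("pics/scene4.png");b=cv2.imread("pics/wrist4.png")
def cr(im,x,y,w,h,s): return cv2.resize(im[y:y+h,x:x+w],None,fx=s,fy=s,interpolation=cv2.INTER_CUBIC)
cv2.imwrite("pics/c4.png",np.hstack([cr(a,340,210,80,80,5),cr(b,180,130,200,200,2)]))
E
```

```text
clock: 23.9
tool_pos: [0.5368, -0.2492, 0.2222]
ee_rot: [-0.0, 3.141, -0.0]
contact_force: [-1.2, 0.8, 5.6]
width: 0.0598
clock: 24.4
tool_pos: [0.5366, -0.2492, 0.2215]
ee_rot: [0.0, -3.141, -0.0]
contact_force: [-0.9, -0.6, 0.7]
width: 0.0752
t 24.4 tcp [ 0.5366 -0.2492  0.2215] tilt [-0.  0. -1.] ytool heading 90.01 F [-0.91 -0.61  0.66] w 0.0752
shift mm [ -0.4  -0.3 -78.5] turn wz 0.0002
```

View pics/c4.png

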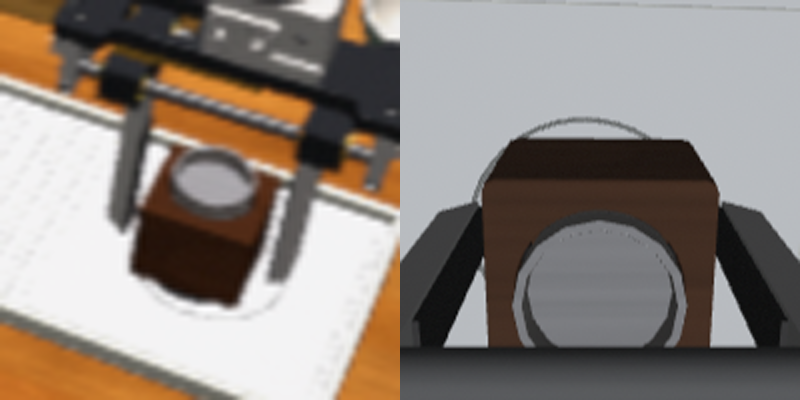

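Block seated and level, with the cup rim standing proud of it all round. Raising so the fingertips sit just above the block top, then gripping the cup gently.

```bash
python3 -m inch '0 0 -5 0 0 0;0 0 -12 0 0 0;0 0 -14 0 0 0;0 0 -9 0 0 0;0 0 -3 0 0 0;0 0 0 0 0 0;0 0 0 0 0 0'
python3 - <<'E'
from h import *
from cell import bot
delta([.537,-.2492,.265],90)
n="scene"
c=bot.get_calibration(n); p,d=bot.snapshot(n); np.savez(f"pics/{n}5.npz",p=p,d=d,**c); cv2.imwrite(f"pics/{n}5.png",p[:,:,::-1])
a=cv2.imread("pics/scene5.png")
cv2.imwrite("pics/c5.png",cv2.resize(a[200:290,330:430],None,fx=6,fy=6,interpolation=cv2.INTER_CUBIC))
E
```

```text
clock: 25.38
tool_pos: [0.5364, -0.249, 0.2642]
ee_rot: [0.0, -3.141, -0.001]
contact_force: [0.0, -0.2, 0.2]
width: 0.0752
t 25.38 tcp [ 0.5364 -0.249   0.2642] tilt [-0.001  0.001 -1.   ] ytool heading 90.01 F [ 0.01 -0.21  0.19] w 0.0752
shift mm [-0.6 -0.2 -0.8] turn wz 0.0002
```

View pics/c5.png

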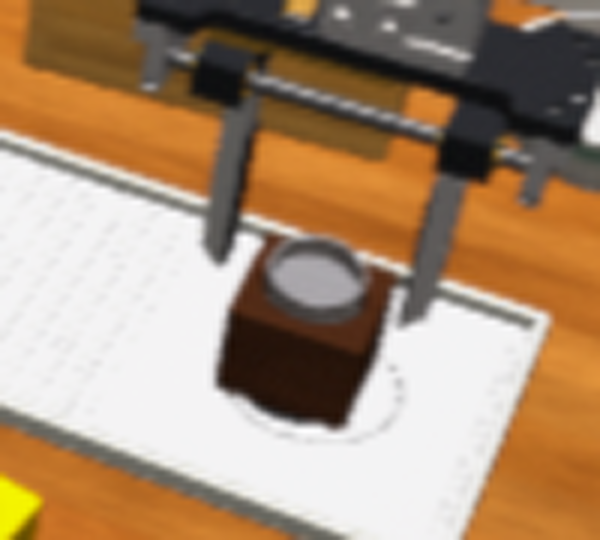

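```bash
python3 -m inch '0 0 -0.5 0 0 0;0 0 0 0 0 0;0 0 0 0 0 0;0 0 0 0 0 0;0 0 0 0 0 0;0 0 0 0 0 0;0 0 0 0 0 0' 1 12
```

```text
clock: 26.3
tool_pos: [0.5367, -0.2492, 0.2653]
ee_rot: [0.0, -3.142, 0.0]
contact_force: [0.3, 0.3, 0.6]
width: 0.0423
```

```bash
python3 -m inch '0 0 -2 0 0 0;0 0 -2 0 0 0;0 0 -3 0 0 0;0 0 -3 0 0 0;0 0 -4 0 0 0;0 0 0 0 0 0';  python3 -m inch '0 0 -5 0 0 0;0 0 -8 0 0 0;0 0 -10 0 0 0;0 0 -10 0 0 0;0 0 -8 0 0 0;0 0 -3 0 0 0;0 0 0 0 0 0;0 0 0 0 0 0';  python3 - <<'E'
from h import *
from cell import bot
delta([.545,-.15,.3],90)
for n in ("wrist","scene"):
    c=bot.get_calibration(n); p,d=bot.snapshot(n); np.savez(f"pics/{n}6.npz",p=p,d=d,**c); cv2.imwrite(f"pics/{n}6.png",p[:,:,::-1])
a=cv2.imread("pics/scene6.png");b=cv2.imread("pics/wrist6.png")
def cr(im,x,y,w,h,s): return cv2.resize(im[y:y+h,x:x+w],None,fx=s,fy=s,interpolation=cv2.INTER_CUBIC)
cv2.imwrite("pics/c6.png",np.hstack([cr(a,320,190,100,100,4),cr(b,180,130,200,200,2)]))
E
```

```text
clock: 27.05
tool_pos: [0.5368, -0.2493, 0.2799]
ee_rot: [-0.0, 3.141, -0.001]
contact_force: [0.1, 0.6, -0.6]
width: 0.0423
clock: 28.05
tool_pos: [0.5365, -0.2491, 0.3228]
ee_rot: [0.0, -3.141, -0.001]
contact_force: [0.4, 0.5, -1.1]
width: 0.0424
t 28.05 tcp [ 0.5365 -0.2491  0.3228] tilt [-0.001  0.    -1.   ] ytool heading 90.01 F [ 0.4   0.54 -1.11] w 0.0424
shift mm [-8.6 99.1 22.8] turn wz 0.0002
```

View pics/c6.png

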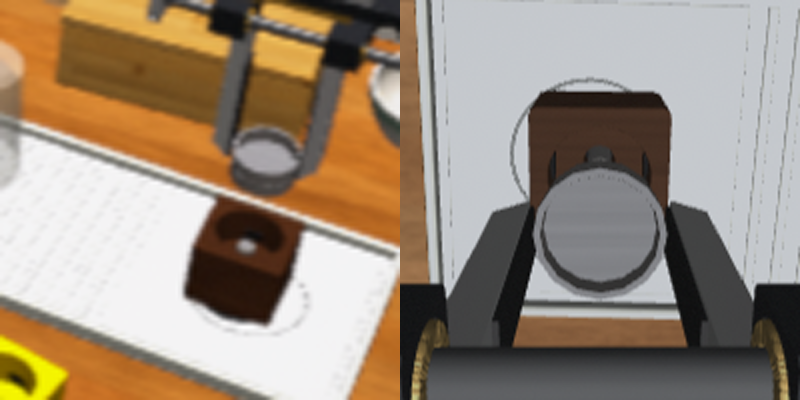

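Cup lifted clear and level, block still on the peg with the peg tip showing in its empty recess. I'll move the cup to open floor near (0.535, −0.155), between the block and the glass.

```bash
python3 -m inch '0 10 0 0 0 0;0 22 0 0 0 0;1.5 26 0 0 0 0;0 22 0 0 0 0;0 12 0 0 0 0;0 2 10 0 0 0;0 0 20 0 0 0;0 0 22 0 0 0;0 0 20 0 0 0;0 0 12 0 0 0;0 0 4 0 0 0;0 0 0 0 0 0';  python3 - <<'E'
from h import *
from cell import bot
delta([.535,-.155,.222],90)
E
```

```text
clock: 29.65
tool_pos: [0.5353, -0.1554, 0.2353]
ee_rot: [0.0, 3.141, -0.0]
contact_force: [0.2, -0.3, -0.7]
width: 0.042
t 29.65 tcp [ 0.5353 -0.1554  0.2353] tilt [ 0. -0. -1.] ytool heading 90.0 F [ 0.16 -0.33 -0.72] w 0.042
shift mm [ 0.3  0.4 13.3] turn wz -0.0
```

```bash
python3 -m inch '0 0 4 0 0 0;0 0 4 0 0 0;0 0 4 0 0 0;0 0 1.5 0 0 0;0 0 0 0 0 0;0 0 0 0 0 0'; python3 -m inch '0 0 1 0 0 0;0 0 0 0 0 0';python3 -m inch '0 0 1 0 0 0;0 0 0 0 0 0'
```

```text
clock: 30.4
tool_pos: [0.5352, -0.1552, 0.2218]
ee_rot: [-0.0, 3.141, -0.0]
contact_force: [-0.3, -0.9, -0.5]
width: 0.0422
clock: 30.65
tool_pos: [0.5355, -0.1552, 0.2211]
ee_rot: [-0.0, 3.141, -0.0]
contact_force: [0.4, 0.0, 1.0]
width: 0.0424
clock: 30.9
tool_pos: [0.5358, -0.1552, 0.2204]
ee_rot: [-0.0, 3.14, -0.0]
contact_force: [2.7, 1.6, 3.2]
width: 0.0421
```

```bash
python3 -m inch '0 0 0.7 0 0 0;0 0 0 0 0 0';python3 -m inch '0 0 0.7 0 0 0;0 0 0 0 0 0'
```

```text
clock: 31.15
tool_pos: [0.536, -0.1552, 0.22]
ee_rot: [-0.0, 3.139, -0.001]
contact_force: [2.8, 2.7, 4.6]
width: 0.0419
clock: 31.4
tool_pos: [0.5362, -0.1553, 0.2194]
ee_rot: [-0.0, 3.138, -0.001]
contact_force: [2.8, 2.0, 6.1]
width: 0.0423
```

```bash
python3 -m inch '0 0 -1.5 0 0 0;0 0 0 0 0 0';  python3 - <<'E'
from h import *
from cell import bot
for n in ("wrist","scene"):
    c=bot.get_calibration(n); p,d=bot.snapshot(n); np.savez(f"pics/{n}7.npz",p=p,d=d,**c); cv2.imwrite(f"pics/{n}7.png",p[:,:,::-1])
a=cv2.imread("pics/scene7.png");b=cv2.imread("pics/wrist7.png")
def cr(im,x,y,w,h,s): return cv2.resize(im[y:y+h,x:x+w],None,fx=s,fy=s,interpolation=cv2.INTER_CUBIC)
cv2.imwrite("pics/c7.png",np.hstack([cr(a,290,210,80,80,5),cr(b,180,130,200,200,2)]))
E
```

```text
clock: 31.65
tool_pos: [0.5353, -0.1554, 0.22]
ee_rot: [-0.001, 3.141, -0.001]
contact_force: [2.7, 0.8, 2.6]
width: 0.042
```

View pics/c7.png

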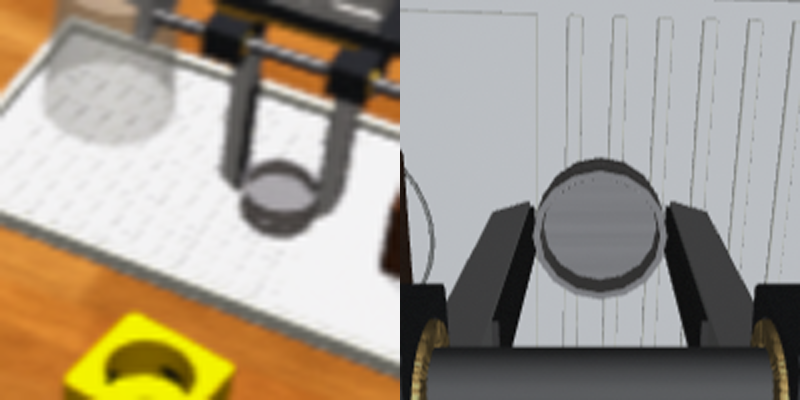

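The wrist view shows more of the cup's outer wall on the robot side than before, so it may have tilted in the grip. I'll check that with the depth image.

Run:
```python
from h import *
for f in ("wrist6","wrist7"):
    P=cloud(f); im=np.load(f"pics/{f}.npz")["p"]
    # inner floor: columns 180+550/2..180+650/2, rows 130+195/2.. 130+265/2
    A=P[232:258,462-0-0-0-0-0-0 if 0 else 465-0:505] if 0 else P[228:262,180+int(560/2)-0:180+int(640/2)]
    A=A.reshape(-1,3); A=A[np.isfinite(A).all(1)]
    med=np.median(A[:,2]); A=A[abs(A[:,2]-med)<.008]
    c=A.mean(0); u,s,v=np.linalg.svd(A-c); n=v[2]*np.sign(v[2][2])
    print(f,len(A),"c",c.round(4),"normal",n.round(3),"rms",(s[2]/np.sqrt(len(A))).round(4))
delta([.535,-.155,.222],90)
```

```text
wrist6 561 c [ 0.563  -0.0679  0.0537] normal [-0.412 -0.91   0.049] rms 0.0015
wrist7 984 c [ 0.5378 -0.0141  0.0059] normal [-0.055  0.068  0.996] rms 0.0017
t 31.75 tcp [ 0.5353 -0.1554  0.22  ] tilt [ 0.001 -0.001 -1.   ] ytool heading 90.01 F [3.15 0.01 3.03] w 0.0423
shift mm [ 0.3  0.4 -2. ] turn wz 0.0002
```

Run:
```python
from h import *
for f in ("wrist6","wrist7"):
    P=cloud(f)
    for nm,(r0,r1,c0,c1) in {"floor":(222,262,266,294)}.items():
        A=P[r0:r1,c0:c1].reshape(-1,3); A=A[np.isfinite(A).all(1)]
        med=np.median(A[:,2]); A=A[abs(A[:,2]-med)<.006]
        c=A.mean(0); u,s,v=np.linalg.svd(A-c); n=v[2]*np.sign(v[2][2])
        print(f,len(A),"c",c.round(4),"normal",n.round(3),"rms",(s[2]/np.sqrt(len(A))).round(4))
```

```text
wrist6 1118 c [ 0.5346 -0.2494  0.1216] normal [-0.144 -0.003  0.99 ] rms 0.0007
wrist7 1114 c [ 0.5336 -0.156   0.019 ] normal [-0.069 -0.007  0.998] rms 0.0006
```

The depth normal of the cup's inner floor was −0.144 rad in x after the lift and is −0.069 now. So the cup tipped slightly in the pads when lifted, and touching down is levelling it. The −x edge is already on the floor, so opening gently will let it settle flat.

```bash
python3 -m inch '0 0 1 0 0 0;0 0 0.5 0 0 0;0 0 0 0 0 0'; python3 -m inch '0 0 0 0 0 0;0 0 0 0 0 0;0 0 0 0 0 0;0 0 0 0 0 0' -0.3 3
python3 - <<'E'
from h import *
from cell import bot
delta([.535,-.155,.222],90)
for n in ("wrist",):
    c=bot.get_calibration(n); p,d=bot.snapshot(n); np.savez(f"pics/{n}8.npz",p=p,d=d,**c); cv2.imwrite(f"pics/{n}8.png",p[:,:,::-1])
P=cloud("wrist8")
A=P[222:262,266:294].reshape(-1,3); med=np.median(A[:,2]); A=A[abs(A[:,2]-med)<.006]
c=A.mean(0); u,s,v=np.linalg.svd(A-c); n=v[2]*np.sign(v[2][2]); print(c.round(4),n.round(3))
b=cv2.imread("pics/wrist8.png")
cv2.imwrite("pics/c8.png",cv2.resize(b[130:330,180:380],None,fx=2.5,fy=2.5,interpolation=cv2.INTER_CUBIC))
E
```

```text
clock: 32.12
tool_pos: [0.5358, -0.1554, 0.2191]
ee_rot: [-0.0, 3.139, -0.001]
contact_force: [3.8, 0.8, 6.1]
width: 0.042
clock: 32.62
tool_pos: [0.5348, -0.1551, 0.2179]
ee_rot: [0.0, -3.14, -0.001]
contact_force: [0.2, 0.3, 0.2]
width: 0.0614
t 32.62 tcp [ 0.5348 -0.1551  0.2179] tilt [-0.001  0.    -1.   ] ytool heading 90.01 F [0.24 0.33 0.19] w 0.0614
shift mm [-0.2  0.1 -4.1] turn wz 0.0002
[ 0.533  -0.1555  0.0179] [0.001 0.002 1.   ]
```

View pics/c8.png

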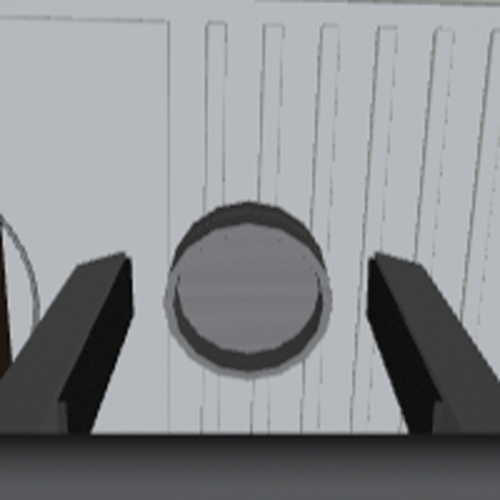

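The cup is released and level (normal 0.001, 0.002, 1.0; inner floor at 0.018 as expected). Now retreating straight up and doing the final check.

```bash
python3 -m inch '0 0 -5 0 0 0;0 0 -15 0 0 0;0 0 -25 0 0 0;0 0 -30 0 0 0;0 0 -30 0 0 0;0 0 -20 0 0 0;0 0 -10 0 0 0;0 0 0 0 0 0;0 0 0 0 0 0'
python3 - <<'E'
from h import *
from cell import bot
delta([.535,-.155,.222],90)
for n in ("wrist","side","scene"):
    c=bot.get_calibration(n); p,d=bot.snapshot(n); np.savez(f"pics/{n}9.npz",p=p,d=d,**c); cv2.imwrite(f"pics/{n}9.png",p[:,:,::-1])
a=cv2.imread("pics/scene9.png");b=cv2.imread("pics/wrist9.png")
cv2.imwrite("pics/c9.png",np.hstack([cv2.resize(a[190:300,270:420],(400,293)),cv2.resize(b,(400,300))[:293]]))
E
```

```text
clock: 33.8
tool_pos: [0.5347, -0.155, 0.3524]
ee_rot: [0.0, -3.14, -0.001]
contact_force: [-0.8, 0.2, -0.5]
width: 0.0612
t 33.8 tcp [ 0.5347 -0.155   0.3524] tilt [-0.002  0.001 -1.   ] ytool heading 90.01 F [-0.78  0.21 -0.47] w 0.0612
shift mm [-5.000e-01 -1.000e-01  1.304e+02] turn wz 0.0002
```

View pics/c9.png

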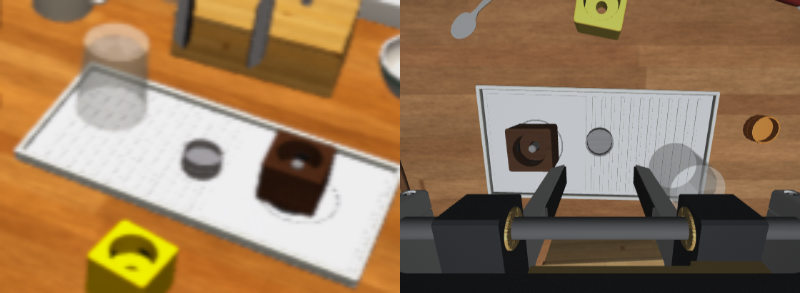

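View pics/side9.png

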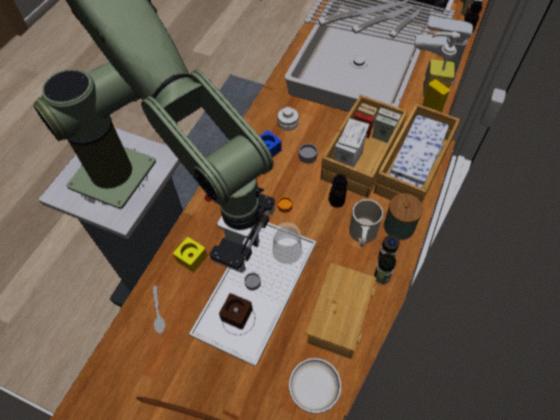

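Run:
```python
from h import *
for f,box in (("wrist9",None),("side9",None),("scene9",None)):
    P=cloud(f).reshape(-1,3); ok=np.isfinite(P).all(1)&(abs(P[:,0]-.537)<.03)&(abs(P[:,1]+.249)<.03)&(P[:,2]>.052)&(P[:,2]<.075)&(np.hypot(P[:,0]-.537,P[:,1]+.249)>.024)
    A=P[ok]; c=np.median(A,0); A=A[abs(A[:,2]-c[2])<.005]; c=A.mean(0); u,s,v=np.linalg.svd(A-c,full_matrices=False); n=v[2]*np.sign(v[2][2]); print(f,len(A),c.round(4),n.round(3))
```

```text
wrist9 1837 [ 0.5338 -0.2487  0.0623] [-0.002  0.008  1.   ]
side9 247 [ 0.5391 -0.2528  0.0615] [ 0.003 -0.009  1.   ]
scene9 189 [ 0.5327 -0.2515  0.0615] [-0.022  0.     1.   ]
```

Three cameras put the block top at 0.0615–0.062 (expected 0.063), level and on the peg. The cup stands level, and the mug, mill and timer are where they were. Handing in.

```bash
python3 -c "
from cell import bot
print(bot.sign_off(), bot.get_state()['clock'])"
```

```text
the job is handed in; nothing more can be done
the job is handed in; nothing more can be done
```

I pushed the cup out of the dark block on the drying peg, left the block on the peg's foot and stood the cup on the tray floor. I handed the job in at about 34 s; it gives no verdict.

**Pressing:** I felt the walls of the hole, centred on (0.537, −0.249) and pressed down in 0.5–1 mm steps. The push peaked at about 9 N and the cup came free after about 10 mm. I seated the block on the foot with about 8 N.

**Last checks:**
- **Block:** it is level. Depth from all three cameras puts its top at 61.5–62.3 mm, against 63 mm expected. It is about 7–11 mm from the middle of the grey circle; the circle's centre came out 4 mm apart by two methods, and the limit is 20 mm.
- **Cup:** it is upright to within 0.003 rad at about (0.533, −0.156). Its inner floor is at 18 mm, as expected.
- **Surroundings:** the mug, pepper mill and timer looked unmoved in the final side picture, by eye only. The gripper was clear of everything.

**What disagreed:**
- **Cup tilt:** the cup tipped about 0.14 rad in the pads when lifted. It touched down 3 mm early on one edge, then levelled as I pressed and released it.
- **Cameras:** the fixed cameras disagreed with each other by about 4 mm in x. I relied on the wrist camera and the felt hole instead.

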